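# Load a cover casting into the drilling nest

### The job

The cover casting with the cross rib is stored in the low rack, with only its square end sticking out from under the clear shelf. Draw it out, set it down flat on the bench in the open and let go, then take it again by its rib and lower it gently, without dropping it, into the matching pocket of the drilling nest, round end in the round end, until it lies flat on the pocket floor; let go of it. Leave the other things where they are.

Things in the scene. Friction and masses are not known exactly. Their poses are not given: they have to be found in the camera images.
- cover: Aluminium cover casting, 0.32-0.52 kg, body 140 (x) x 56 (y) x 22 mm high. Its -x end is square (x=-70), its +x end a half circle of radius 28. On top at x=0 a rib 16 thick (x), 44 long (y), from 22 to 46 mm above the underside. Origin: centre of underside, below the rib, near the centre of mass; z up. Starts on the bench in a rack bay, square end to the robot, 42-52 mm of it out of the shelf.
- cover_rib (a point): Point in the middle of the cover's rib, 34 mm above the cover's underside; axes as the cover's.
- cover_end (a point): Middle of the cover's flat square end face (x = -70 mm, 11 mm above the underside); axes as the cover's.
- rack: Fixed low rack left or right of the bench's middle. Upright plywood walls 6 thick, 52 high, 110 deep (x) at y=-133, 0, +133 mm make two bays, no floor (parts lie on the bench), open front and back. Clear plastic shelf 110 x 272 mm on top, underside 52, top 58 mm above the bench. Origin: on the bench at its centre; front is -x, towards the robot; parts are drawn out along -x.
- rack_front (a point): Middle of the rack shelf's front edge, 55 mm in front of the rack's origin (x = -55 mm), 55 mm above the bench; axes as the rack's.
- nest: Fixed steel nest on the other side, 176 (x) x 89 (y) x 30 mm high. Its pocket has the cover's outline plus 2.5 mm all round: 145 x 61 mm, square end at -x, round end at +x. Pocket floor 10 mm, wall tops 30 mm above the bench: 20 deep, walls 12 thick all round, no finger gaps, no lead-in. The seated cover's body stands 2 mm above the walls. Origin: on the bench below nest_seat.
- nest_seat (a point): Point on the pocket floor (10 mm above the bench) where the seated cover's origin belongs; axes as the nest's: the seated cover's x, y, z are parallel to them.
- bar: Bystander in the rack's other bay: a plain flat aluminium bar 140 x 36 x 12 mm without rib, both ends square. Origin: centre of its underside.
- screwdriver: Bystander: screwdriver 200 mm long, lying on the bench between rack and nest.
- wrench: Bystander: flat wrench 170 mm long, lying on the bench in the middle, nearest the robot.
- tub: Bystander: grey open tub, 70 mm across and 60 mm high, behind the screwdriver.
Things that resemble listed ones, but are neither listed nor needed, are in the scene too. What is shaped like the cover but blue is not meant.

How it is judged:
By the outcome, as a careful person would: the job done as asked, in the order asked, and still so for the second after the job is handed in, with the robot touching nothing.
It also fails if it takes over 59 s, if anything falls off the work surface, if the arm or the gripper's body presses on something with over 40 N, if the wrist force passes 120 N, or if a joint passes its speed limit or range.

### The arm

A 7-joint arm with a two-finger parallel gripper is mounted at the origin on the work surface. World frame = base frame: x ahead of the robot, y to its left, z up, the work surface at z = 0. Lengths are in m, angles in rad, forces in N, time in s.
With the tool pointing down it reaches from about 0.425 to 0.95 m from the base axis. Payload 4.7 kg.
Tool frame: the origin (TCP) lies on the centre line of the jaws, within the pads' length; the fingertips stand robot.nose_length ahead of it and the grasp point (between the pads) lies 8 mm behind it (robot.nose_length is the distance from the TCP to the fingertips, in m); z points along the fingers, y is the line along which they close (so a half turn about z gives the same grasp; the last joint's range is limited). The gripper opens to 85 mm and grips with 20 to 120 N. Pads are 22 mm wide; open, the fingers measure 114 mm over their backs; the gripper's body (76 mm by 85 mm) begins 54 mm behind the grasp point. The pads swing forward as they close: fully open they stand 13 mm farther back than shut.
Start: joints at [1.14, 0.469, -0.049, 1.532, 0.024, 1.141, -0.082], TCP at [0.264, -0.621, 0.242] pointing down, gripper open.
Joint ranges: [-2.59, 2.59], [-0.33, 1.99], [-1.39, 1.29], [0.1, 2.45], [-1.04, 4.18], [0.21, 1.99], [-2.66, 2.66]. Speed limits (rad/s): [2.57, 2.57, 3.14, 3.14, 3.14, 3.14, 3.14].

### API

Orientations are given as [roll, pitch, yaw] about the fixed x, y, z axes, in that order (R = Rz(yaw) Ry(pitch) Rx(roll)).
In Python, from plant import robot gives the robot as it stands. Calls block until the motion is done:
- robot.goto(position, orientation): joint-space move of the TCP to a pose.
- robot.move_straight(position, vel=0.15, attitude=None, contact_N=None): straight line of the TCP; attitude=None keeps the orientation; vel is the mean speed in m/s. With contact_N (N) it stops when the force on the tool has changed by that much, and returns True; else False.
- robot.move_joints(angles): joint-space move.
- robot.grip(opening, strength=None): opening from 0.0 (shut) to 1.0 (fully open); strength is the grip in N (None keeps the last); returns when the fingers have stopped.
- robot.sleep(seconds).
- robot.inverse_kinematics(position, orientation): joint angles nearest the present ones, or None.
- robot.sense(): the state.
- robot.grab_frame(name): name is "scene" or "top" or "wrist"; returns a dict with "image" (384x512x3 uint8, red, green, blue), "range_z" (384x512 float32, m along the optical axis (not along the pixel's ray), 0 where there is no reading), "fx", "fy", "cx", "cy" (pixels), "dist_coeffs" ([k1, k2, p1, p2, k3] as OpenCV has them; the pictures are not rectified), "R" (3x3) and "t" (3): a world point X has camera coordinates R X + t. Camera axes: x right, y down, z forward; pixel columns grow to the right and rows downward; lengths in m; the calibration is good to about 2 mm. A picture is of the moment at which its call begins.
A pose or a line that the arm cannot do raises robot.IKError and nothing moves.
- robot.close_job(): hands the job in; it is judged then, once.
The state is a dict: "t": time; "joint_pos": joint angles; "joint_velocities": joint speeds; "effort": joint torques, N m; "tcp_pos": TCP position; "tcp_rot": TCP orientation; "wrist_force": force on the tool from outside, world axes, zero at the start; "torque": the same for the moment, N m; "opening": opening from 0.0 (shut) to 1.0 (fully open); "gripper_force": force on a finger pad.
Only numpy, scipy, OpenCV 4.12 (cv2) and the standard library are available. Lean on these libraries where they do the work, as an engineer would, in place of code of your own. Each camera call takes 0.05 s, during which the arm holds its last target. There are 200 camera calls.

## Working session

There is one attempt and no reset: what is moved stays moved. The work goes in short steps, each a Python script; the robot and the scene stay as the last script left them, time stands still between calls to the robot, and variables do not carry over. Pictures are saved under pics/ and viewed, at most 10 in all, crops included, and the job is handed in when it is done.

```bash
ls; mkdir -p pics; cat > h.py <<'E'
import numpy as np, cv2
from plant import robot
def K(f): return np.array([[f["fx"],0,f["cx"]],[0,f["fy"],f["cy"]],[0,0,1.]])
def ray(f,uv):
    p=cv2.undistortPoints(np.array(uv,float).reshape(-1,1,2),K(f),np.array(f["dist_coeffs"],float)).reshape(-1,2)
    d=np.c_[p,np.ones(len(p))]@np.array(f["R"]); c=-np.array(f["R"]).T@np.array(f["t"]); return c,d
def onplane(f,uv,z):
    c,d=ray(f,uv); return c+d*((z-c[2])/d[:,2])[:,None]
def cloud(f):
    h,w=f["range_z"].shape
    u,v=np.meshgrid(np.arange(w),np.arange(h)); c,d=ray(f,np.c_[u.ravel(),v.ravel()])
    P=c+d*f["range_z"].ravel()[:,None]; P[f["range_z"].ravel()==0]=np.nan
    return P.reshape(h,w,3)
def save(f,n): cv2.imwrite("pics/"+n,cv2.cvtColor(f["image"],cv2.COLOR_RGB2BGR))
E
python3 - <<'E'
from h import *
import pickle
F={n:robot.grab_frame(n) for n in("scene","top")}
pickle.dump(F,open("f0.pkl","wb"))
a=np.hstack([F["scene"]["image"],F["top"]["image"]])
for n in F: save(F[n],n+"0.png"); f=F[n]; print(n,-np.array(f["R"]).T@f["t"],f["R"],f["fx"])
s=robot.sense();print(robot.nose_length,s["tcp_pos"],s["tcp_rot"],s["t"])
E
```

```text
pics
scene [ 1.55517211 -0.63684808  0.83841532] [[ 0.4690968   0.88310745  0.0083324 ]
 [ 0.51561677 -0.26620558 -0.81441632]
 [-0.71699898  0.38633641 -0.58022119]] 457.92752923280426
top [ 0.32661696 -0.10364671  1.36741822] [[ 0.0072298  -0.99997323 -0.00112463]
 [-0.98296738 -0.00690031 -0.18365051]
 [ 0.18363783  0.00243323 -0.98299096]] 486.435061228771
0.011 [ 0.26376318 -0.62075583  0.24132911] [-3.13974284e+00  7.33233323e-05  4.01814864e-01] 0.1
```

View pics/top0.png

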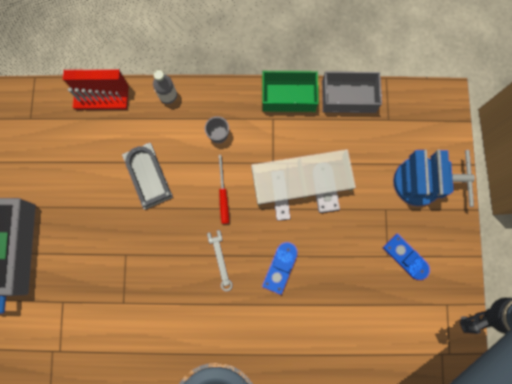

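View pics/scene0.png

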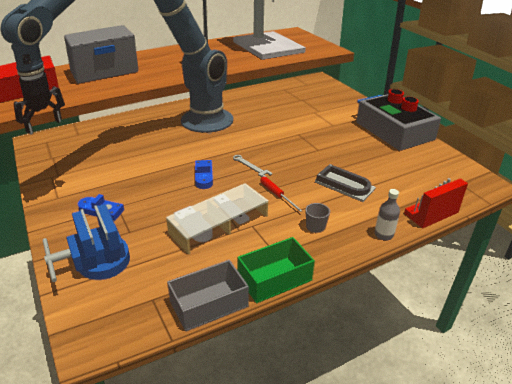

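The top view shows the rack at (303,178), with two ends sticking out at (283,212) and (329,203), and the nest at (148,177). The blue look-alikes at (281,268) and (407,257) are excluded by colour. The right end at (329,203) looks about 20 px wide, which fits the 56 mm cover. The left one, about 13 px, fits the 36 mm bar. I'll confirm this with a crop and by measuring.

```bash
python3 - <<'E'
from h import *
import pickle
F=pickle.load(open("f0.pkl","rb")); f=F["top"]
im=f["image"]
a=cv2.resize(im[140:225,240:365],None,fx=6,fy=6,interpolation=cv2.INTER_CUBIC)
cv2.imwrite("pics/crop1.png",cv2.cvtColor(a,cv2.COLOR_RGB2BGR))
P=cloud(f)
hsv=cv2.cvtColor(im,cv2.COLOR_RGB2HSV)
m=((hsv[...,1]<70)&(hsv[...,2]>60)).astype(np.uint8)
for name,(u0,v0,u1,v1) in dict(rack=(245,145,362,220),nest=(118,138,178,213)).items():
    mm=np.zeros_like(m); mm[v0:v1,u0:u1]=m[v0:v1,u0:u1]
    n,l,st,_=cv2.connectedComponentsWithStats(mm)
    for i in range(1,n):
        if st[i,4]<40: continue
        ys,xs=np.where(l==i); z=P[ys,xs,2]
        print(name,st[i],np.nanpercentile(z,[5,25,50,75,95]).round(4))
for u,v in [(283,212),(329,203),(283,209),(329,206),(303,178),(150,180),(145,170),(300,250),(165,195),(128,158),(280,185),(327,175)]:
    print((u,v),P[v-1:v+2,u-1:u+2].reshape(-1,3).mean(0).round(4),hsv[v,u])
E
```

```text
rack [ 252  150  103   70 4549] [0.012  0.0542 0.0568 0.0589 0.0617]
nest [ 123  143   49   66 1815] [0.0055 0.009  0.0122 0.0278 0.0327]
(283, 212) [ 0.5236 -0.1818  0.0119] [  8   7 137]
(329, 203) [ 0.5485 -0.3105  0.0221] [  9  12 213]
(283, 209) [ 0.5322 -0.1818  0.0118] [ 10  11 202]
(329, 206) [ 0.5397 -0.3101  0.0235] [  9  12 213]
(303, 178) [ 0.6119 -0.2346  0.0578] [ 23  31 206]
(150, 180) [0.6136 0.1983 0.0097] [ 33  15 198]
(145, 170) [0.6427 0.214  0.0104] [ 33  16 191]
(300, 250) [ 4.181e-01 -2.298e-01 -1.000e-04] [ 15 156 176]
(165, 195) [0.5664 0.1493 0.031 ] [ 45   5 104]
(128, 158) [0.673  0.2601 0.0302] [120   3  99]
(280, 185) [ 0.5919 -0.1712  0.0573] [ 26  17 210]
(327, 175) [ 0.6211 -0.3013  0.0569] [ 25  16 203]
```

View pics/crop1.png

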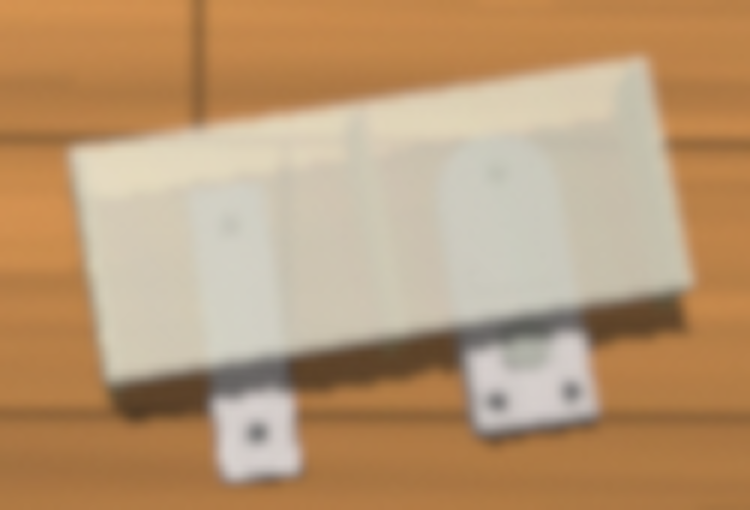

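The crop shows the right part, with its end corners near crop (480,437)/(597,415), which is (320,213)/(339,209) in the full image. It is wide and rounded under the shelf, and its top measures z = 22 mm, so it is the cover. The left part is narrow with a top at 12 mm, so it is the bar. Next I'll get rough poses from these corners and hover with the wrist camera over both the cover end and the nest.

```bash
python3 - <<'E'
from h import *
import pickle
f=pickle.load(open("f0.pkl","rb"))["top"]
g=lambda L:[(240+u/6-.5,140+v/6-.5) for u,v in L]
S=onplane(f,g([(68,150),(645,58),(692,292),(105,383)]),.058); print("shelf",S.round(4),np.linalg.norm(np.diff(S,axis=0),axis=1))
d=S[0]+S[3]-S[1]-S[2]; ry=np.arctan2(-d[0],d[1]); print("rack yaw",ry,"front mid",(S[2]+S[3])/2)
C=onplane(f,g([(480,432),(597,412)]),.022); d=C[0]-C[1]; print("cover end",C.round(4),np.linalg.norm(d),np.arctan2(-d[0],d[1]))
P=cloud(f); 
# nest: wall-top points by height
m=np.zeros(P.shape[:2],bool); m[138:215,115:180]=1
w=m&(P[...,2]>.024)&(P[...,2]<.036); r=cv2.minAreaRect(P[w][:,:2].astype(np.float32)); print("nest rect",r)
print(robot.sense()["t"])
c=C.mean(0)
robot.goto([c[0]-.03,c[1],.24],[np.pi,0,ry])
w=robot.grab_frame("wrist"); save(w,"w1.png"); pickle.dump(w,open("w1.pkl","wb"))
print("wrist cam",-np.array(w["R"]).T@w["t"],np.array(w["R"])[2],robot.sense()["tcp_pos"],robot.sense()["t"])
n=r[0]
robot.goto([n[0]-.04,n[1],.30],[np.pi,0,.3])
w=robot.grab_frame("wrist"); save(w,"w2.png"); pickle.dump(w,open("w2.pkl","wb"))
print("wrist cam",-np.array(w["R"]).T@w["t"],robot.sense()["tcp_pos"],robot.sense()["t"])
a=np.hstack([cv2.imread("pics/w1.png"),cv2.imread("pics/w2.png")]); cv2.imwrite("pics/w12.png",cv2.resize(a,(800,300),interpolation=cv2.INTER_AREA))
E
```

```text
shelf [[ 0.6491 -0.0906  0.058 ]
 [ 0.6952 -0.3588  0.058 ]
 [ 0.5844 -0.3772  0.058 ]
 [ 0.5403 -0.1083  0.058 ]] [0.2721632  0.11239205 0.2724831 ]
rack yaw 0.16640761119012382 front mid [ 0.56232091 -0.24275505  0.058     ]
cover end [[ 0.5242 -0.2834  0.022 ]
 [ 0.534  -0.3383  0.022 ]] 0.05583430544889316 0.1759348460153574
nest rect ((0.6267275214195251, 0.2090267390012741), (0.17155572772026062, 0.0868363231420517), 24.234375)
0.1
wrist cam [ 0.56362746 -0.3009737   0.3711386 ] [-0.25978556 -0.04383428 -0.96467094] [ 0.49832449 -0.31256563  0.23994405] 1.6
wrist cam [0.65052969 0.22720005 0.43087647] [0.58733358 0.20716612 0.29976279] 3.5667
```

View pics/w12.png

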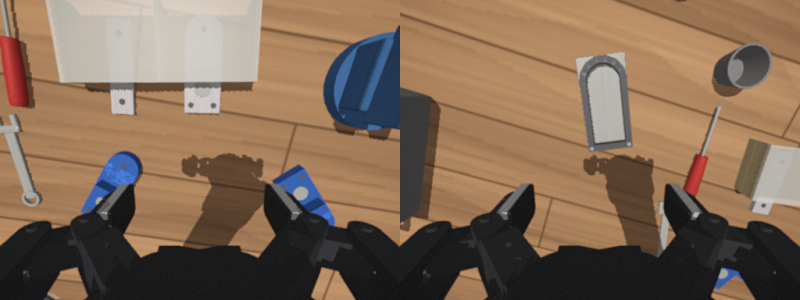

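The left half (wrist view 1) shows the cover's end at about (203,100) and the bar at about (122,100). The right half shows the nest at about (605,103), dark walls with a round end pointing away. Shelf (272x112) and cover end (55.8) match the given sizes. I'll refine both from the wrist frames.

```bash
cat >> h.py <<'E'
def rect(P2):
    (c,(a,b),th)=cv2.minAreaRect(np.asarray(P2,np.float32)); th=np.radians(th)
    if b>a: a,b,th=b,a,th+np.pi/2
    return np.array(c),a,b,(th+np.pi/2)%np.pi-np.pi/2
E
python3 - <<'E'
from h import *
import pickle
w1,w2=[pickle.load(open(n,"rb")) for n in("w1.pkl","w2.pkl")]
top=pickle.load(open("f0.pkl","rb"))["top"]
for n,f in(("w2",w2),("top",top)):
    P=cloud(f); near=np.linalg.norm(P[...,:2]-[.627,.209],axis=2)<.12
    m=(near&(P[...,2]>.022)&(P[...,2]<.038)).astype(np.uint8)
    k,l,st,_=cv2.connectedComponentsWithStats(m); i=1+st[1:,4].argmax()
    v,u=np.where(l==i); print(n,"walltops",rect(onplane(f,np.c_[u,v],.03)[:,:2]),np.median(P[l==i][:,2]))
    hsv=cv2.cvtColor(f["image"],cv2.COLOR_RGB2HSV)
    fl=(near&(abs(P[...,2]-.010)<.005)&(hsv[...,1]<60)&(hsv[...,2]>140)).astype(np.uint8)
    k,l,st,_=cv2.connectedComponentsWithStats(fl); i=1+st[1:,4].argmax(); v,u=np.where(l==i)
    print(n,"floor",rect(onplane(f,np.c_[u,v],.01)[:,:2]),np.nanmedian(P[l==i][:,2]))
    # dark wall mask
    d=(near&(hsv[...,1]<60)&(hsv[...,2]<135)&(P[...,2]>.005)).astype(np.uint8)
    k,l,st,_=cv2.connectedComponentsWithStats(d); i=1+st[1:,4].argmax(); v,u=np.where(l==i)
    print(n,"dark",rect(onplane(f,np.c_[u,v],.03)[:,:2]))
P=cloud(w1);hsv=cv2.cvtColor(w1["image"],cv2.COLOR_RGB2HSV)
near=np.linalg.norm(P[...,:2]-[.545,-.314],axis=2)<.06
m=(near&(P[...,2]>.015)&(P[...,2]<.03)&(hsv[...,1]<60)).astype(np.uint8)
k,l,st,_=cv2.connectedComponentsWithStats(m); i=1+st[1:,4].argmax(); v,u=np.where(l==i)
X=onplane(w1,np.c_[u,v],.022)[:,:2]; print("cover",rect(X),cv2.boxPoints(cv2.minAreaRect(X.astype(np.float32))).round(4),np.median(P[l==i][:,2]))
E
```

```text
w2 walltops (array([0.63236547, 0.2094253 ]), 0.1696668267250061, 0.08523733913898468, np.float64(0.41730995254339165)) 0.029554275896636784
w2 floor (array([0.63103819, 0.20806843]), 0.1413155049085617, 0.060178883373737335, np.float64(0.4195973748931743)) 0.009640943135486163
w2 dark (array([0.339324  , 0.13036871]), 0.9266542792320251, 0.2944123148918152, np.float64(-1.2668580406730459))
top walltops (array([0.6265524 , 0.20840438]), 0.1722923368215561, 0.08661151677370071, np.float64(0.42583719461674363)) 0.02957025320001172
top floor (array([0.62817484, 0.20961857]), 0.1365605592727661, 0.05786942318081856, np.float64(0.4213197077491557)) 0.0096349604974586
top dark (array([0.6237855 , 0.20487955]), 0.17558912932872772, 0.08581183850765228, np.float64(0.4314832625752798))
cover (array([ 0.55623996, -0.30665159]), 0.05574694275856018, 0.04655330628156662, np.float64(-1.4052375720340011)) [[ 0.5287 -0.283 ]
 [ 0.5379 -0.338 ]
 [ 0.5838 -0.3303]
 [ 0.5746 -0.2753]] 0.021753150137081706
```

```bash
python3 - <<'E'
from h import *
yaw=.166; D=np.array([np.cos(yaw),np.sin(yaw),0]); o=[np.pi,0,yaw]
end=np.array([.532,-.3107,0]); g=end+.022*D
def st(s): x=robot.sense(); print(s,x["tcp_pos"].round(4) if hasattr(x["tcp_pos"],"round") else x["tcp_pos"],np.round(x["wrist_force"],1),round(x["opening"],3),np.round(x["gripper_force"],1),round(x["t"],2))
robot.grip(1.0,60)
robot.goto(g+[0,0,.09],o); st("above")
print(robot.move_straight(g+[0,0,.012],vel=.1,contact_N=8)); st("down")
robot.grip(0.0,60); st("grip")
z=robot.sense()["tcp_pos"][2]
robot.move_straight(np.array([*(g-.13*D)[:2],z]),vel=.09); st("drawn")
robot.grip(1.0); st("open")
robot.move_straight(np.array([*(g-.13*D)[:2],.16]),vel=.2)
rib=end-.13*D+.07*D
robot.goto(rib-.06*D+[0,0,.25],o); st("up")
w=robot.grab_frame("wrist"); save(w,"w3.png")
import pickle; pickle.dump(w,open("w3.pkl","wb"))
E
```

```text
above [ 0.555  -0.3054  0.0906] [0.3 0.4 0.3] 1.0 0.0 5.79
False
down [ 0.5543 -0.3073  0.0126] [0.2 0.5 0.4] 0.999 0.0 6.72
grip [ 0.5544 -0.3076  0.0133] [ 0.3 -0.3  6.3] 0.639 64.7 7.12
drawn [ 0.4251 -0.3287  0.0133] [ 2.1 -1.   6.6] 0.642 64.7 8.71
open [ 0.4246 -0.3284  0.0128] [-0.1 -0.8 -0.6] 0.999 0.0 9.12
up [ 0.4134 -0.3305  0.2496] [-0.1  0.5 -0.7] 1.006 0.0 10.46
```

View pics/w3.png

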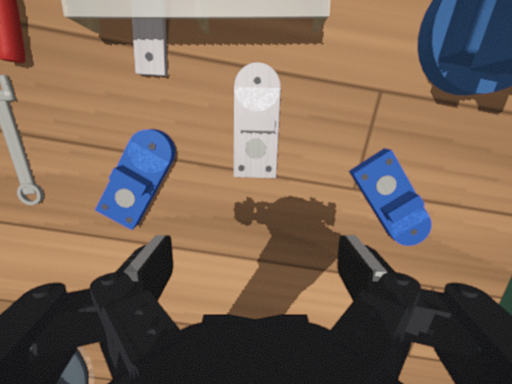

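The cover lies flat and free on the bench, with its square end at (255,175), rib at about (258,125) and round end at (257,65). The bar and the others are undisturbed. Next I'll measure the cover, and compare its centreline with where the jaws centred it to check the wrist camera's bias.

```bash
cat >> h.py <<'E'
def cover(f,c0,r=.11,zb=0.):
    """body rectangle (on plane zb+22 mm) and rib-top rectangle"""
    P=cloud(f); hsv=cv2.cvtColor(f["image"],cv2.COLOR_RGB2HSV)
    near=(np.linalg.norm(P[...,:2]-c0,axis=2)<r)&(hsv[...,1]<70)
    out=[]
    for lo,hi,z in((.014,.055,.022),(.037,.055,.046)):
        m=(near&(P[...,2]>zb+lo)&(P[...,2]<zb+hi)).astype(np.uint8)
        k,l,s,_=cv2.connectedComponentsWithStats(m); i=1+s[1:,4].argmax(); sel=l==i
        if z==.022: sel&=P[...,2]<zb+.033
        v,u=np.where(sel); out.append(rect(onplane(f,np.c_[u,v],zb+z)[:,:2])+(np.median(P[sel][:,2]),))
    return out
E
python3 - <<'E'
from h import *
import pickle
w=pickle.load(open("w3.pkl","rb")); yaw=.166; D=np.array([np.cos(yaw),np.sin(yaw)]);N=np.array([-D[1],D[0]])
b,r=cover(w,[.474,-.32]); print(b);print(r)
t=np.array([.4249,-.3286]); print("lateral: cam-jaw",(b[0]-t)@N,"along from grip (want ~.048)",(b[0]-t)@D,"rib",(r[0]-t)@D,(r[0]-t)@N)
for s in(1,-1):
  for p,y in(((*b[0],.038),b[3]+s*np.pi/2),((.632,.209,.048),.418+s*np.pi/2),((.632,.209,.15),.418+s*np.pi/2)):
    q=robot.inverse_kinematics(list(p),[np.pi,0,y]); print(s,None if q is None else np.round(q,2))
E
```

```text
(array([ 0.47293749, -0.32115459]), 0.14023670554161072, 0.05537901818752289, np.float64(0.14630516534405835), np.float64(0.021657352759461318))
(array([ 0.47339553, -0.32126349]), 0.04274879768490791, 0.01705603487789631, np.float64(-1.4202498776778052), np.float64(0.04542418464347492))
lateral: cam-jaw -0.0005945934339775093 along from grip (want ~.048) 0.04860742126763003 rib 0.04904116276681894 -0.0007776787493332963
1 [ 0.9   0.61 -0.51  1.93  0.44  0.71  0.28]
1 [ 0.05  0.75 -0.64  1.68  0.55  0.89 -0.4 ]
1 [ 0.21  0.73 -0.93  1.61  0.63  1.13 -0.46]
-1 [ 0.55  0.56 -0.04  1.95  0.03  0.64 -2.5 ]
-1 [-0.86  0.77  0.72  1.74 -0.64  0.88 -2.58]
-1 [-0.97  0.7   0.91  1.69 -0.62  1.07 -2.58]
```

```bash
python3 - <<'E'
from h import *
import pickle
def st(s): x=robot.sense(); print(s,np.round(x["tcp_pos"],4),np.round(x["tcp_rot"],3),np.round(x["wrist_force"],1),round(x["opening"],3),np.round(x["gripper_force"],1),round(x["t"],2))
y=.148+np.pi/2; p=np.array([.4731,-.3212,0])
robot.grip(.6,60)
robot.goto(p+[0,0,.10],[np.pi,0,y]); st("above")
print(robot.move_straight(p+[0,0,.038],vel=.08,contact_N=8)); st("down")
robot.grip(0.0,60); st("grip")
robot.move_straight(p+[0,0,.16],vel=.12); st("lift")
n=np.array([.632,.209,0])
robot.goto(n+[0,0,.16],[np.pi,0,.418+np.pi/2]); 
robot.move_straight(n+[0,0,.095],vel=.12); robot.sleep(.2); st("nest")
F={k:robot.grab_frame(k) for k in("wrist","top","scene")}; pickle.dump(F,open("f4.pkl","wb"))
a=np.hstack([F["wrist"]["image"],cv2.resize(F["top"]["image"][100:244,80:272],(512,384))])
cv2.imwrite("pics/v4.png",cv2.cvtColor(cv2.resize(a,(800,300),interpolation=cv2.INTER_AREA),cv2.COLOR_RGB2BGR))
E
```

```text
above [ 0.4733 -0.3216  0.1004] [3.141e+00 1.000e-03 1.717e+00] [-0.5 -0.8 -0.5] 0.604 0.0 12.08
False
down [ 0.4735 -0.3213  0.0383] [3.141 0.    1.719] [0.3 0.3 1.7] 0.598 0.0 13.01
grip [ 0.4736 -0.3214  0.0387] [3.141e+00 1.000e-03 1.719e+00] [-0.9 -0.   4.4] 0.172 60.8 13.43
lift [ 0.4724 -0.3209  0.1591] [-3.140e+00 -1.000e-03  1.719e+00] [-0.5  0.2 -3.6] 0.17 59.7 14.59
nest [0.6326 0.2094 0.0961] [3.14  0.    1.989] [-0.1 -0.1 -3.8] 0.17 59.8 17.48
```

View pics/v4.png

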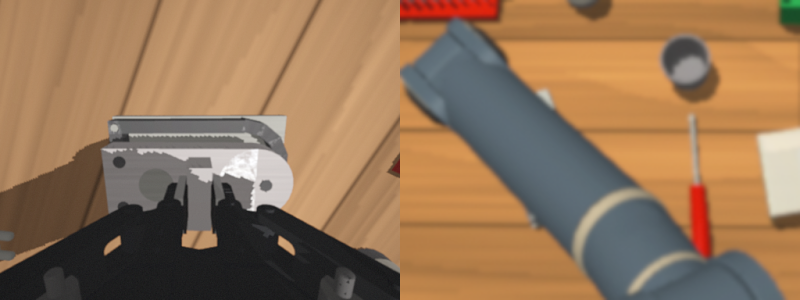

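The left half (wrist view) shows the cover held level by its rib. Its square end is at (105,180), its round end at (292,180), on the same side as the nest's rounded end (285,130). The nest's far wall shows behind it, so I can measure both in this one view.

```bash
python3 - <<'E'
from h import *
import pickle
f=pickle.load(open("f4.pkl","rb"))["wrist"]; P=cloud(f); hsv=cv2.cvtColor(f["image"],cv2.COLOR_RGB2HSV)
n=np.array([.6325,.2093]); y=.418; c,s=np.cos(y),np.sin(y); R=np.array([[c,s],[-s,c]])
near=np.linalg.norm(P[...,:2]-n,axis=2)<.12
for nm,z,lo,hi in(("walltop",.030,.024,.036),("body",.080,.072,.086)):
    m=(near&(P[...,2]>lo)&(P[...,2]<hi)&(hsv[...,1]<70)).astype(np.uint8)
    k,l,st,_=cv2.connectedComponentsWithStats(m); i=1+st[1:,4].argmax(); v,u=np.where(l==i)
    X=(onplane(f,np.c_[u,v],z)[:,:2]-n)@R.T*1e3; print(nm,len(X),np.median(P[l==i][:,2]).round(4),"x",np.percentile(X[:,0],[0,.5,99.5,100]).round(1),"y",np.percentile(X[:,1],[0,99.5,100]).round(1))
    # far edge slope: max y per x-bin
    b=np.arange(-60,40,10); e=[X[(X[:,0]>=q)&(X[:,0]<q+10),1].max() for q in b if ((X[:,0]>=q)&(X[:,0]<q+10)).any()]; print(np.round(e,1))
    # left end
    L=[X[(X[:,1]>=q)&(X[:,1]<q+6),0].min() for q in range(-20,42,6) if ((X[:,1]>=q)&(X[:,1]<q+6)).any()]; print("left",np.round(L,1))
E
```

```text
walltop 4443 0.0296 x [-84.  -83.4  82.9  84.7] y [ 1.8 42.9 43.8]
[43.  42.3 42.3 42.3 42.3 42.4 42.4 42.4 42.4 42.4]
left [ 83.8  76.4  67.7 -83.4 -84.  -83.9 -84.  -83.5]
body 14036 0.079 x [-69.4 -68.9  67.6  69.4] y [-22.8  29.8  30.4]
[29.8 30.4 30.4 29.8 29.8 29.8 29.9 29.9 29.9 29.9]
left [-69.4 -69.3 -69.3 -69.4 -69.3 -69.3 -69.4 -69.3 -68.8]
```

Measured in the same frame, the nest is centred to within 0.3 mm and the cover body sits about +1.7 mm in nest y. The earlier jaw comparison suggested the same direction, +0.7. I'll shift −1.5 mm in y and lower with a contact stop.

```bash
python3 - <<'E'
from h import *
import pickle
def st(s): x=robot.sense(); print(s,np.round(x["tcp_pos"],4),np.round(x["tcp_rot"],3),np.round(x["wrist_force"],1),round(x["opening"],3),np.round(x["gripper_force"],1),round(x["t"],2))
y=.418; a=np.array([np.cos(y),np.sin(y),0]); b=np.array([-a[1],a[0],0])
n=np.array([.632,.209,0])+.0002*a-.0015*b
robot.move_straight(n+[0,0,.075],vel=.06); robot.sleep(.2); st("pre")
print(robot.move_straight(n+[0,0,.0478],vel=.02,contact_N=5)); st("down")
E
```

```text
pre [0.633  0.2079 0.0754] [ 3.141 -0.     1.989] [-0.5 -0.6 -3. ] 0.169 59.7 18.31
True
down [0.6327 0.2077 0.0487] [-3.141  0.     1.989] [-1.3 -1.2  6.6] 0.172 60.8 19.53
```

Contact came at TCP z = 0.0487, exactly the expected seating height. I'll release, retreat and check.

```bash
python3 - <<'E'
from h import *
import pickle
s=robot.sense(); p=np.array(s["tcp_pos"])
robot.grip(.45); robot.sleep(.2)
robot.move_straight(p+[0,0,.12],vel=.08)
robot.goto([.57,.20,.29],[np.pi,0,.3])
w=robot.grab_frame("wrist"); t=robot.grab_frame("scene")
b,r=cover(w,[.632,.209],r=.1,zb=.010); print(b,r); P=cloud(w); print(robot.sense()["t"])
# flatness: plane fit through body top
c,sn=np.cos(.418),np.sin(.418); X=(P[...,:2]-[.632,.209])@np.array([[c,-sn],[sn,c]])
m=(abs(X[...,0])<60)&(abs(X[...,1])<24)&(abs(X[...,0])>14); Q=P[m]; A=np.c_[X[m],np.ones(m.sum())]
print("tilt,z",np.linalg.lstsq(A,Q[:,2],rcond=None)[0])
a=np.hstack([w["image"],t["image"]]); cv2.imwrite("pics/v5.png",cv2.cvtColor(cv2.resize(a,(800,300),interpolation=cv2.INTER_AREA),cv2.COLOR_RGB2BGR))
E
```

```text
(array([0.63226247, 0.20966451]), 0.16789376735687256, 0.08429992198944092, np.float64(0.4227913039885065), np.float64(0.03083552441478743)) (array([0.63210344, 0.20818184]), 0.043741509318351746, 0.017040211707353592, np.float64(-1.1561551279798734), np.float64(0.05542468562627961))
23.1917
tilt,z [0. 0. 0.]
```

View pics/v5.png

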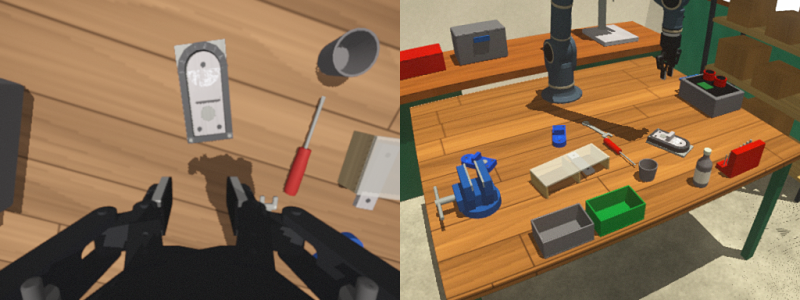

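The view shows the cover in the nest at (205,95), round end in the round end. The rib top reads 55.4 mm (56 expected, and this camera reads about 0.5 mm low), and the rib's centre is within 1 mm of the seat. The bystanders look untouched.

```bash
python3 -c "
from plant import robot
print(robot.close_job())"
```

```text
the job is handed in; nothing more can be done
None
```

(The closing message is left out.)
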